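# Put the calibration weights away after a balance check

## Task

The balance check is finished: clear the weight off the pan and put all four calibration weights back into the black holders made for them - the largest weight in the widest cup, the two equal ones in the twin holder, one in each cup, and the smallest in the narrowest cup - each standing upright and fully home on the felt at the bottom of its cup. These are precision weights: lower them into their cups, do not drop them or tip one over. Do not push on the balance, and leave the timer and the reagent bottle where they stand.

Things in the scene. Friction and masses are not known exactly. Their poses are not given: they have to be found in the camera images.
- weight_500: Largest weight; starts on the balance's pan. Polished steel knob weight, 500 g: upright cylinder 38 mm in diameter, 45 mm tall, with a knob 24 mm in diameter on top, 63 mm tall in all. Origin: centre of its underside, z up; round, so yaw means nothing. Grip it across the cylinder from above, any direction; what is more than 24 mm above its underside stays clear of its cup.
- weight_200_a: One of two equal middle-sized weights. Polished steel knob weight, 200 g: upright cylinder 28 mm in diameter, 34 mm tall, with a knob 18 mm in diameter on top, 48 mm tall in all. Origin: centre of its underside, z up; round, so yaw means nothing. Grip it across the cylinder from above, any direction; what is more than 18 mm above its underside stays clear of its cup.
- weight_200_b: The other of the two equal middle-sized weights. Polished steel knob weight, 200 g: upright cylinder 28 mm in diameter, 34 mm tall, with a knob 18 mm in diameter on top, 48 mm tall in all. Origin: centre of its underside, z up; round, so yaw means nothing. Grip it across the cylinder from above, any direction; what is more than 18 mm above its underside stays clear of its cup.
- weight_100: Smallest weight. Polished steel knob weight, 100 g: upright cylinder 22 mm in diameter, 27 mm tall, with a knob 14 mm in diameter on top, 39 mm tall in all. Origin: centre of its underside, z up; round, so yaw means nothing. Grip it across the cylinder from above, any direction; what is more than 15 mm above its underside stays clear of its cup.
- holder_large: Holder of the largest weight: a single round black cup, the widest: bore 43 mm wide, above it a funnel lip 8 mm tall widening by 5 mm all round; flat felt floor 8 mm and lip top 32 mm above the bench, outside 64 mm wide. Fixed to the bench. Origin: on the cup's axis at bench level, z up.
- holder_twin: Holder of the two equal weights: one oblong black block (116 x 54 mm) with two equal cups side by side, fixed to the bench. Each: bore 33 mm wide, above it a funnel lip 8 mm tall widening by 5 mm all round; flat felt floor 8 mm and lip top 26 mm above the bench, outside 54 mm wide. Origin: midway between the cups at bench level, z up; the cups' axes are at y = +31 and y = -31 mm in its own frame.
- holder_small: Holder of the smallest weight: a single round black cup, the narrowest: bore 26.4 mm wide, above it a funnel lip 8 mm tall widening by 5 mm all round; flat felt floor 8 mm and lip top 23 mm above the bench, outside 47.4 mm wide. Fixed to the bench. Origin: on the cup's axis at bench level, z up.
- balance: White bench balance, fixed: round steel pan, 120 mm in diameter, flat top 48 mm above the bench; housing 160 mm wide (y), top 38 mm high, from 70 mm behind the pan's centre to 155 mm in front, where a sloping console with display and keys lies. Origin: at bench level under the pan's centre, z up, console towards -x. Delicate: do not push on it with the gripper.
- timer: Square white bench timer, 66 x 66 x 18 mm, loose, a bystander. Origin: centre of its underside.
- bottle: Round reagent bottle with a blue screw cap, 47 mm in diameter, 88 mm tall, loose, a bystander. Origin: centre of its underside.

How it is judged (in metres and radians):
At the end, for the whole second after the job is handed in: Each weight stands upright (within 0.12 rad), at rest and released on the felt of its own cup: 500 g in holder_large, 100 g in holder_small, the 200 g weights in the two cups of holder_twin (one each, either way round); centred within 8 mm, underside within 3.5 mm of the cup floor (horizontal distance between weight_500 and holder_large below 0.008 m and z of weight_500 in the frame of holder_large between 0.004 and 0.0115 m and horizontal distance between weight_100 and holder_small below 0.008 m and z of weight_100 in the frame of holder_small between 0.004 and 0.0115 m and ((y of weight_200_a in the frame of holder_twin between 0.023 and 0.039 m and x of weight_200_a in the frame of holder_twin between -0.008 and 0.008 m and z of weight_200_a in the frame of holder_twin between 0.004 and 0.0115 m and y of weight_200_b in the frame of holder_twin between -0.039 and -0.023 m and x of weight_200_b in the frame of holder_twin between -0.008 and 0.008 m and z of weight_200_b in the frame of holder_twin between 0.004 and 0.0115 m) or (y of weight_200_a in the frame of holder_twin between -0.039 and -0.023 m and x of weight_200_a in the frame of holder_twin between -0.008 and 0.008 m and z of weight_200_a in the frame of holder_twin between 0.004 and 0.0115 m and y of weight_200_b in the frame of holder_twin between 0.023 and 0.039 m and x of weight_200_b in the frame of holder_twin between -0.008 and 0.008 m and z of weight_200_b in the frame of holder_twin between 0.004 and 0.0115 m)) and angle between each of weight_500, weight_200_a, weight_200_b, weight_100's own z axis and vertical below 0.12 rad and linear speed of each of weight_500, weight_200_a, weight_200_b, weight_100 below 0.02 m/s); the robot touches nothing.
It fails at once if a weight is tipped over (angle between any of weight_500, weight_200_a, weight_200_b, weight_100's own z axis and vertical above 0.6 rad).
It fails at once if a weight is dropped: it falls out of the fingers faster than 0.6 m/s (about 2 cm of free fall) ((linear speed of weight_500 above 0.6 m/s and contact force between weight_500 and the fingers below 0.1 N) or (linear speed of weight_200_a above 0.6 m/s and contact force between weight_200_a and the fingers below 0.1 N) or (linear speed of weight_200_b above 0.6 m/s and contact force between weight_200_b and the fingers below 0.1 N) or (linear speed of weight_100 above 0.6 m/s and contact force between weight_100 and the fingers below 0.1 N)).
It fails at once if the robot pushes on the balance with more than 20 N (contact force between any of the fingers, the arm and balance above 20 N).
It fails at once if the timer or the bottle is shifted by more than 3 cm or the bottle is tipped (distance of any of timer, bottle from where it was at the start of the episode above 0.03 m or angle between bottle's own z axis and vertical above 0.5 rad).
It also fails if it takes over 118 s, if anything falls off the work surface, if the arm or the gripper's body presses on something with over 40 N, if the wrist force passes 120 N, or if a joint passes its speed limit or range.

## Robot

A 6-joint arm with a two-finger parallel gripper is mounted at the origin on a cart in front of the work surface, level with it; the furniture and walls round the work are solid. World frame = base frame: x ahead of the robot, y to its left, z up, the work surface at z = 0. Lengths are in mm, angles in rad, forces in N, time in s.
With the tool pointing down it reaches from about 300 to 875 mm from the base axis. Payload 4.2 kg.
Tool frame: the origin (TCP) lies at the very end of the fingers, on their centre line; the grasp point (between the pads) lies arm.tcp_to_grasp behind it (arm.tcp_to_grasp is the distance from the TCP to the grasp point, in mm); y points along the fingers, z is the direction in which the jaws open and shut, and the axes are right-handed (so a half turn about y gives the same grasp; the last joint's range is limited). The gripper opens to 85 mm and grips with 20 to 120 N. Pads are 22 mm wide; open, the fingers measure 114 mm over their backs; the gripper's body (76 mm by 85 mm) begins 54 mm behind the grasp point. The pads swing forward as they close: fully open they stand 13 mm farther back than shut.
Start: joints at [-1.37, 0.32, 1.565, -0, 1.257, -0.02], TCP at [125.932, -561.055, 231.338] pointing down, gripper open.
Joint ranges: [-3.11, 3.11], [-0.84, 2.01], [0.21, 2.61], [-1.34, 4.49], [0.05, 2.63], [-2.56, 2.56]. Speed limits (rad/s): [2.57, 2.57, 3.14, 3.14, 3.14, 3.14].

## Interface

Orientations are given as a rotation vector (axis times angle).
In Python, from station import arm, get_image, get_calibration gives the robot as it stands.
- The arm moves only by the tool send_rows, never from a script. Its argument "moves" is a list that holds one entry, the list of rows, each a list of 4 numbers: the shift along the tool's x, y, z in m, then the turn about the tool's y in rad. In form: [[[x, y, z, yaw], ...]]. A call has 1 to 20 rows; each row shifts and turns the commanded pose from where the row before left it, along the tool's axes as they then stand; what a row does not reach is not made up. A row lasts 1/8 s, in which the tool goes at most 62.5 mm and 10.7 degrees, less where a joint would pass 70% of its speed; a pose out of reach is approached as far as the arm can. A call is refused whole if a number of a shift passes 0.0625 or a number of a turn 0.188, either way. A call with a gripper value outside its range is refused whole. "fingers" is the opening in per cent of the stroke, from 0 (shut) to 100 (fully open), set as the call begins (left out, the last holds). The fingers move at their own pace and stop on an object; "force" is the grip in N (left out, the last holds). Time passes only in rows, so rows that do not move let the fingers close. It gives the time, the measured TCP pose, the force and the opening at its end, in the units of the state.
- arm.get_obs(): the state, without advancing time (a new reading comes with each control period).
- get_image(name): name is "side" or "top" or "wrist"; returns the picture (384x512x3 uint8, red, green, blue); there is no depth.
- get_calibration(name): a dict with "fx", "fy", "cx", "cy" (pixels), "extrinsics" (4x4, takes a point from world to camera coordinates). Camera axes: x right, y up, looking along -z (the intrinsics and any distortion apply to the point x, -y, -z); pixel columns grow to the right and rows downward; lengths in mm; the calibration is good to about 2 mm. The wrist camera is an equidistant fisheye: a pixel r from the principal point sees the ray r / f radians off the axis. A picture is of the moment at which its call begins: read the wrist's pose just before it. get_calibration takes no time and is no camera call; for the wrist camera it gives the pose at the moment of the call.
- arm.sign_off(): hands the job in, once; it reports no verdict.
The state is a dict: "t": time; "joints": joint angles; "qvel": joint speeds; "effort": joint torques, N m; "position": TCP position; "tool_rot": TCP orientation; "ft_force": force on the tool from outside, world axes, zero at the start; "wrist_torque": the same for the moment, N m; "opening": opening from 0.0 (shut) to 1.0 (fully open).
Only numpy, scipy, OpenCV 4.12 (cv2) and the standard library are available. Lean on these libraries where they do the work, as an engineer would, in place of code of your own. Each camera call takes 0.05 s, during which the arm holds its last target. There are 200 camera calls.

## Working session

There is one attempt and no reset: what is moved stays moved. The work goes in short steps, Python scripts to look and compute and a tool call to move; the robot and the scene stay as the last step left them, time stands still between calls to the robot, and variables do not carry over. Pictures are saved under pics/ and viewed, about 12 in all and at most 16, crops included, and the job is handed in when it is done.

Besides the shell and the picture viewer there is one more tool, called after "Emit:" as name(argument=value, ...), one argument or row to a line, values as JSON. send_rows: Moves the arm, as the interface text tells. Its arguments: {"type":"object","properties":{"moves":{"type":"array","items":{"type":"array","items":{"type":"array","items":{"type":"number"}}}},"fingers":{"type":"number"},"force":{"type":"number"}},"required":["moves"]}

```bash
mkdir -p pics; ls; python3 - <<'E'
from station import arm,get_image,get_calibration
import cv2,numpy as np
o=arm.get_obs(); print(o['t'],o['position'],o['tool_rot'],arm.tcp_to_grasp,o['opening'])
for n in ('side','top','wrist'):
    c=get_calibration(n); print(n,{k:(np.round(v,3).tolist()) for k,v in c.items()})
    im=get_image(n); cv2.imwrite(f'pics/{n}0.png',im[:,:,::-1])
E
```

```text
pics
0.0 [ 125.83408621 -560.5707232   230.46058807] [-0.23349114  2.10668356 -2.10286348] 18.700000000000003 0.9985809902138495
side {'fx': 368.896, 'fy': 368.896, 'cx': 255.738, 'cy': 192.381, 'extrinsics': [[0.873, -0.487, -0.021, -483.363], [0.278, 0.461, 0.843, -179.812], [-0.401, -0.742, 0.538, -951.113], [0.0, 0.0, 0.0, 1.0]]}
top {'fx': 385.968, 'fy': 385.968, 'cx': 255.451, 'cy': 190.253, 'extrinsics': [[-0.008, -1.0, 0.019, -48.594], [0.994, -0.005, 0.107, -531.959], [-0.107, 0.02, 0.994, -1129.55], [0.0, 0.0, 0.0, 1.0]]}
wrist {'fx': 297.319, 'fy': 297.319, 'cx': 256.327, 'cy': 189.288, 'extrinsics': [[0.219, -0.976, -0.001, -574.018], [0.931, 0.209, -0.301, 37.358], [0.294, 0.065, 0.954, -378.918], [0.0, 0.0, 0.0, 1.0]]}
```

View pics/side0.png

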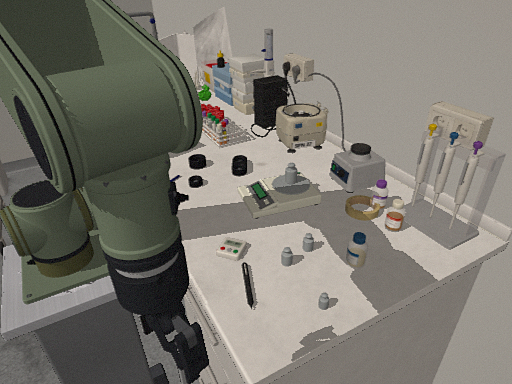

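View pics/top0.png

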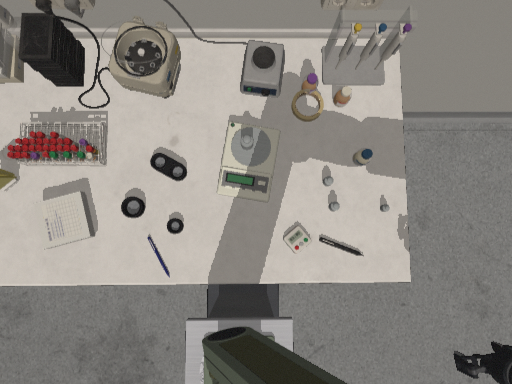

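The side view shows the two 200 g weights near (287,257) and (308,243), the 100 g at (323,300), the 500 g on the pan at (291,173), and the cups at (197,161), (239,165) and (195,181). In the top view the weights are at (328,181), (334,206), (385,208) and (247,140), and the cups at (133,207), (160,161)/(178,171) and (175,226).

```bash
cat > h.py <<'E'
import numpy as np,cv2
from station import arm,get_image,get_calibration
def ray(c,u,v):
    E=np.array(c['extrinsics']);R=E[:3,:3];t=E[:3,3]
    a,b=(u-c['cx'])/c['fx'],(v-c['cy'])/c['fy']
    if c.get('fish'):
        r=np.hypot(a,b); s=np.sin(r)/max(r,1e-9); d=np.array([a*s,-b*s,-np.cos(r)])
    else: d=np.array([a,-b,-1.])
    d=R.T@d; return -R.T@t,d/np.linalg.norm(d)
def onz(c,u,v,z):
    o,d=ray(c,u,v); return o+d*(z-o[2])/d[2]
def tri(L):
    A=np.zeros((3,3));B=np.zeros(3);P=[ray(*l) for l in L]
    for o,d in P:
        M=np.eye(3)-np.outer(d,d);A+=M;B+=M@o
    x=np.linalg.solve(A,B); return x,max(np.linalg.norm((np.eye(3)-np.outer(d,d))@(x-o)) for o,d in P)
def proj(c,X):
    E=np.array(c['extrinsics']);p=E[:3,:3]@np.asarray(X)+E[:3,3];x,y,z=p[0],-p[1],-p[2]
    if c.get('fish'):
        r=np.hypot(x,y);k=np.arctan2(r,z)/max(r,1e-9)
    else:k=1/z
    return c['cx']+c['fx']*x*k,c['cy']+c['fy']*y*k
def cal(n):
    c=dict(get_calibration(n));c['fish']=n=='wrist';return c
def tooltf():
    o=arm.get_obs();R=cv2.Rodrigues(np.array(o['tool_rot'],float))[0];return np.array(o['position']),R,o
def go(target,yaw=None):
    p,R,o=tooltf();d=R.T@(np.asarray(target)-p)/1000
    print('t',round(o['t'],2),'p',p.round(1),'shift',d.round(4),'R',R.round(3).tolist(),'open',round(o['opening'],3),'F',np.round(o['ft_force'],1))
E
python3 - <<'E'
from h import *
t,s=cal('top'),cal('side')
pts={'w500':((247,135),(291,166)),'a':((327,179),(308,237)),'b':((334,205),(287,250)),'w100':((385,206),(323,294)),
'large':((133,207),(196,158)),'small':((175,225),(195,180)),'twin':((169,166),(239,161)),'bottle':((366,154),(358,237)),'timer':((297,237),(234,246))}
for k,(a,b) in pts.items():
    x,e=tri([(t,*a),(s,*b)]);print(k,x.round(1),round(e,1), onz(t,*a,20).round(0))
a=cv2.imread('pics/top0.png');b=cv2.imread('pics/side0.png')
A=cv2.resize(a[130:260,110:220],None,fx=3.5,fy=3.5,interpolation=2);B=cv2.resize(a[110:240,290:400],None,fx=3.5,fy=3.5,interpolation=2)
cv2.imwrite('pics/c1.png',np.hstack([A,B]))
E
```

```text
w500 [675.9 -24.6 103.3] 6.9 [703. -28.  20.]
a [ 562.7 -266.6   36.3] 1.1 [ 566. -271.   20.]
b [ 484.7 -284.8   40.4] 0.4 [ 486. -290.   20.]
w100 [ 479.5 -438.4   34.3] 2.3 [ 482. -445.   20.]
large [480.3 311.4  34.8] 3.1 [484. 315.  20.]
small [427.  189.9  18.8] 2.8 [430. 189.  20.]
twin [603.4 207.1  35.5] 2.1 [608. 209.  20.]
bottle [ 629.1 -372.5   83.5] 1.0 [ 643. -393.   20.]
timer [ 390.7 -176.2   13.8] 0.4 [ 391. -176.   20.]
```

View pics/wrist0.png

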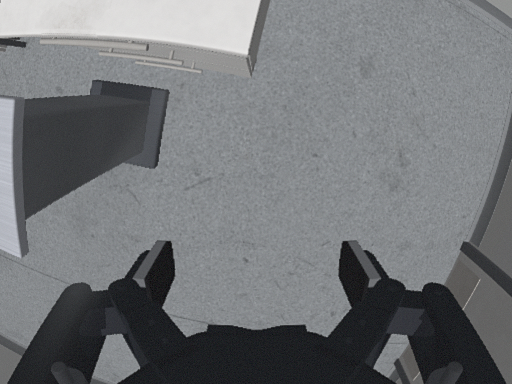

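The wrist view shows floor and the bench edge. The open fingers are at (160,275) and (355,275).

```bash
python3 - <<'E'
from h import *
c=cal('wrist');p,R,o=tooltf();E=np.array(c['extrinsics']);C=-E[:3,:3].T@E[:3,3]
print('cam in tool',(R.T@(C-p)).round(1),'axes',(R.T@E[:3,:3].T).round(2).tolist(), 'tcp px',proj(c,p))
go([480,-400,200])
E
```

```text
cam in tool [ -78.1 -141.5   -0.4] axes [[0.0, -0.95, -0.3], [-0.0, 0.3, -0.95], [1.0, 0.0, -0.0]] tcp px (np.float64(256.9661911517965), np.float64(248.38952837148395))
t 0.15 p [ 125.9 -560.7  230.7] shift [-0.3807  0.0308 -0.0792] R [[-0.976, -0.0, 0.219], [-0.219, 0.001, -0.976], [-0.0, -1.0, -0.001]] open 1.0 F [-0.2 -0.6  1.1]
```

Emit:
send_rows(
  moves=[
    [[-0.047, 0.004, -0.01, 0], [-0.047, 0.004, -0.01, 0], [-0.047, 0.004, -0.01, 0], [-0.047, 0.004, -0.01, 0], [-0.047, 0.004, -0.01, 0], [-0.047, 0.004, -0.01, 0], [-0.047, 0.004, -0.01, 0], [0, 0, 0, 0], [0, 0, 0, 0]],
  ],
  fingers=60,
)

```text
t: 1.27
position: [431.1, -420.7, 203.0]
tool_rot: [-0.235, 2.105, -2.105]
ft_force: [-0.1, 0.0, -0.9]
opening: 0.602
```

```bash
cat >> h.py <<'E'
def shot(name):
    c=cal('wrist');im=get_image('wrist')[:,:,::-1].copy();cv2.imwrite(f'pics/{name}.png',im);np.save(f'pics/{name}.npy',c,allow_pickle=True);return c,im
def load(name): return np.load(f'pics/{name}.npy',allow_pickle=True).item()
E
python3 - <<'E'
from h import *
go([480,-438,200]);c,im=shot('w1')
for P in ([563,-267,40],[485,-285,40],[480,-438,34]): print(proj(c,P))
E
```

```text
t 1.27 p [ 431.1 -420.7  203. ] shift [-0.0439  0.0029  0.0276] R [[-0.976, -0.001, 0.219], [-0.219, 0.0, -0.976], [0.001, -1.0, -0.0]] open 0.602 F [-0.1  0.  -0.9]
(np.float64(141.71861400323942), np.float64(26.009597467073405))
(np.float64(142.58566436070416), np.float64(98.76580193273817))
(np.float64(282.9984942542839), np.float64(131.0427391932249))
```

View pics/w1.png

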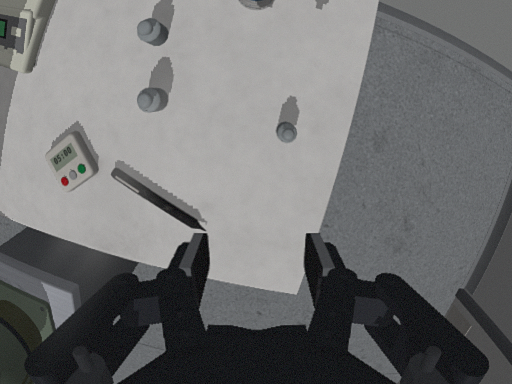

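The wrist view shows the 100 g knob at (286,131) and the 200 g knobs at (147,98) and (147,28). All are within about 5 px of what the coarse positions predict.

Emit:
send_rows(
  moves=[
    [[-0.022, 0.03, 0.014, 0], [-0.022, 0.05, 0.014, 0], [0, 0.02, 0, 0], [0, 0, 0, 0], [0, 0, 0, 0]],
  ],
)

```text
t: 1.95
position: [480.4, -439.5, 104.8]
tool_rot: [-0.23, 2.103, -2.107]
ft_force: [0.0, 0.1, -0.7]
opening: 0.599
```

```bash
python3 - <<'E'
from h import *
c,im=shot('w2');c1=load('w1')
print([proj(c,P) for P in ([563,-267,40],[485,-285,40],[480,-438,34])])
cv2.imwrite('pics/w2c.png',cv2.resize(im[0:300,30:400],None,fx=2,fy=2,interpolation=2))
go([480,-438,60])
E
```

```text
[(np.float64(64.62908714891913), np.float64(61.582592987084055)), (np.float64(71.75518216933997), np.float64(160.01690380061828)), (np.float64(254.49219391966253), np.float64(203.39600410399015))]
t 2.0 p [ 480.6 -439.5  105.2] shift [ 0.0004  0.0452 -0.0017] R [[-0.976, 0.002, 0.218], [-0.218, -0.002, -0.976], [-0.002, -1.0, 0.003]] open 0.6 F [-0.2 -0.6 -0. ]
```

View pics/w2c.png

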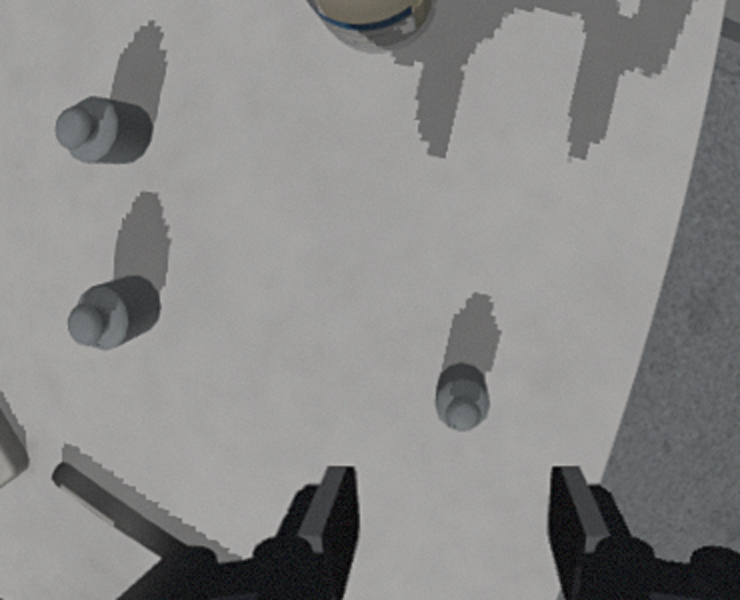

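Converted to full-image pixels, this crop shows the 100 g knob at (261,206.5), 200b at (74,162) and 200a at (67,64).

```bash
python3 - <<'E'
from h import *
c1,c2,t,s=load('w1'),load('w2'),cal('top'),cal('side')
for k,a,b,z in (('100',(286,131),(261,206.5),36),('b',(147,98),(74,162),44),('a',(147,29),(67.5,64),44)):
    print(k,tri([(c1,*a),(c2,*b)]),onz(c1,*a,z),onz(c2,*b,z))
p=onz(c2,261,206.5,36);go([p[0],p[1],16])
E
```

```text
100 (array([ 481.25688733, -441.46708359,   40.84142516]), np.float64(1.2320113842981095)) [ 480.94563287 -440.81986901   36.        ] [ 479.33904794 -443.19199374   36.        ]
b (array([ 487.14264527, -293.50028886,   49.45789448]), np.float64(0.08791390282756475)) [ 486.82862839 -291.40087661   44.        ] [ 485.17120678 -290.01672602   44.        ]
a (array([ 560.06071064, -276.26518179,   46.94289621]), np.float64(1.1609297342138067)) [ 559.5173496  -275.65296739   44.        ] [ 561.12967002 -273.35162323   44.        ]
t 2.0 p [ 480.6 -439.5  105.2] shift [0.0022 0.0892 0.0031] R [[-0.976, 0.002, 0.218], [-0.218, -0.002, -0.976], [-0.002, -1.0, 0.003]] open 0.6 F [-0.2 -0.6 -0. ]
```

Emit:
send_rows(
  moves=[
    [[0.001, 0.03, 0.002, 0], [0, 0.03, 0, 0], [0, 0.02, 0, 0], [0, 0.008, 0, 0], [0, 0, 0, 0], [0, 0, 0, 0]],
  ],
)

```text
t: 2.75
position: [480.8, -441.3, 16.8]
tool_rot: [-0.231, 2.102, -2.106]
ft_force: [-0.5, 0.2, 1.2]
opening: 0.603
```

Emit:
send_rows(
  moves=[
    [[0, 0, 0, 0], [0, 0, 0, 0], [0, 0, 0, 0], [0, 0, 0, 0], [0, 0, 0, 0], [0, 0, 0, 0], [0, 0, 0, 0], [0, 0, 0, 0]],
  ],
  fingers=10,
  force=30,
)

```text
t: 3.75
position: [480.5, -441.0, 16.3]
tool_rot: [-0.232, 2.103, -2.106]
ft_force: [-0.9, 0.1, 4.6]
opening: 0.236
```

```bash
python3 - <<'E'
from h import *
go([480,-438,60]);c,im=shot('w3')
cv2.imwrite('pics/w3c.png',cv2.resize(im[150:330,160:360],None,fx=3,fy=3,interpolation=2))
E
```

```text
t 3.75 p [ 480.5 -441.    16.3] shift [-0.0002 -0.0437 -0.003 ] R [[-0.976, 0.001, 0.219], [-0.219, -0.001, -0.976], [-0.001, -1.0, 0.001]] open 0.236 F [-0.9  0.1  4.6]
```

View pics/w3c.png

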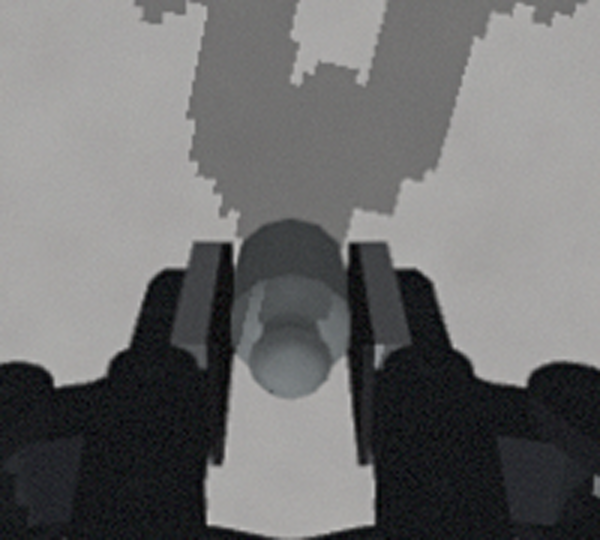

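The 100 g weight is held squarely between the pads, and its cylinder top is at about (257,252). Lifting it and moving over the holders.

Emit:
send_rows(
  moves=[
    [[0, -0.02, 0, 0], [0, -0.05, 0, 0], [0, -0.05, 0, 0], [0, -0.04, -0.02, 0], [-0.005, 0, -0.04, 0], [-0.005, 0, -0.05, 0], [-0.005, 0, -0.05, 0], [-0.005, 0, -0.05, 0], [-0.005, 0, -0.05, 0], [-0.005, 0, -0.05, 0], [-0.005, 0, -0.05, 0], [-0.005, 0, -0.05, 0], [-0.005, 0, -0.05, 0], [-0.005, 0, -0.05, 0], [-0.005, 0, -0.05, 0], [-0.005, 0, -0.05, 0], [-0.005, 0, -0.04, 0], [-0.004, 0, -0.02, 0], [0, 0, 0, 0], [0, 0, 0, 0]],
  ],
)

```text
t: 6.3
position: [400.4, 227.5, 174.9]
tool_rot: [-0.234, 2.104, -2.106]
ft_force: [-0.3, 0.1, -1.5]
opening: 0.241
```

```bash
python3 - <<'E'
from h import *
go([427,190,180]);c,im=shot('w4')
print([proj(c,P) for P in ([480,311,32],[427,190,23],[603,207,26])])
E
```

```text
t 6.3 p [400.4 227.5 174.9] shift [-0.0178 -0.0051  0.0424] R [[-0.976, -0.001, 0.219], [-0.219, -0.001, -0.976], [0.001, -1.0, 0.001]] open 0.241 F [-0.3  0.1 -1.5]
[(np.float64(189.16441425876678), np.float64(81.40299918064761)), (np.float64(298.3581006533453), np.float64(158.71228900774398)), (np.float64(321.72407807638945), np.float64(-11.040166414401085))]
```

View pics/w4.png

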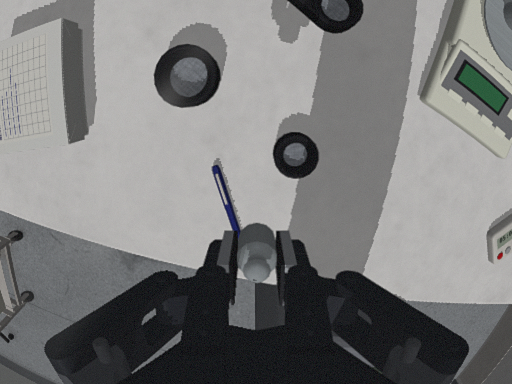

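The small cup's ring is centred at (296,155) and the large cup's at (187,76). The 100 g weight is still upright in the grip.

```bash
cat >> h.py <<'E'
def cup(c,im,X,ztop,rad=45):
    """black ring near predicted point X: outer ellipse centre and felt-blob centre"""
    u,v=proj(c,X);g=cv2.GaussianBlur(im,(3,3),0).max(2)
    m=((g<62).astype(np.uint8));k=np.zeros_like(m);cv2.circle(k,(int(u),int(v)),rad,1,-1);m&=k
    cs,h=cv2.findContours(m,cv2.RETR_CCOMP,cv2.CHAIN_APPROX_NONE)
    out=[]
    for q,hh in zip(cs,h[0]):
        if len(q)>25:
            e=cv2.fitEllipse(cv2.convexHull(q)) if len(cv2.convexHull(q))>5 else None
            if e: out.append(('hole' if hh[3]>=0 else 'outer',np.round(e[0],1),np.round(e[1],1),onz(c,*e[0],8 if hh[3]>=0 else ztop).round(1)))
    return out
E
python3 - <<'E'
from h import *
c=load('w4');im=cv2.imread('pics/w4.png')
for X,z in (([480,311,32],32),([427,190,23],23)):
    for o in cup(c,im,X,z):print(o)
E
```

```text
('outer', array([186.8,  75.4]), array([61.6, 64.6]), array([485.4, 314.5,  32. ]))
('outer', array([295.4, 154.6]), array([43.7, 46.4]), array([430.4, 194. ,  23. ]))
('hole', array([294.7, 153.7]), array([23.9, 25.5]), array([428.9, 192.3,   8. ]))
```

Emit:
send_rows(
  moves=[
    [[-0.009, 0.02, 0.02, 0], [-0.009, 0.03, 0.022, 0], [0, 0.015, 0, 0], [0, 0, 0, 0], [0, 0, 0, 0]],
  ],
)

```text
t: 6.98
position: [427.9, 191.0, 111.0]
tool_rot: [-0.231, 2.105, -2.104]
ft_force: [0.1, 0.1, -0.4]
opening: 0.233
```

```bash
python3 - <<'E'
from h import *
go([427,190,110]);c,im=shot('w5')
for X,z in (([480,311,32],32),([427,190,23],23)):
    print(proj(c,X))
    for o in cup(c,im,X,z,60):print(o)
cv2.imwrite('pics/w5c.png',cv2.resize(im[60:300,60:360],None,fx=2.5,fy=2.5,interpolation=2))
E
```

```text
t 6.97 p [427.9 191.  111. ] shift [0.0011 0.001  0.0008] R [[-0.976, 0.001, 0.218], [-0.218, 0.0, -0.976], [-0.001, -1.0, -0.0]] open 0.233 F [ 0.1  0.1 -0.4]
(np.float64(121.77105657645072), np.float64(106.1591378410139))
('outer', array([122.6,  97.1]), array([72.2, 80. ]), array([487.2, 311.5,  32. ]))
('hole', array([125.6,  97.5]), array([38.1, 49.3]), array([485.4, 319.7,   8. ]))
(np.float64(257.6467716357255), np.float64(197.42200979072473))
('outer', array([278.2, 243.6]), array([ 7.3, 25.4]), array([389.4, 163.2,  23. ]))
('outer', array([234. , 243.1]), array([ 8.7, 24.1]), array([381.4, 200.9,  23. ]))
('outer', array([255.3, 190.6]), array([54.9, 57.8]), array([432.3, 193.1,  23. ]))
('hole', array([255.1, 189.5]), array([28.4, 30.5]), array([428.5, 192.5,   8. ]))
```

View pics/w5c.png

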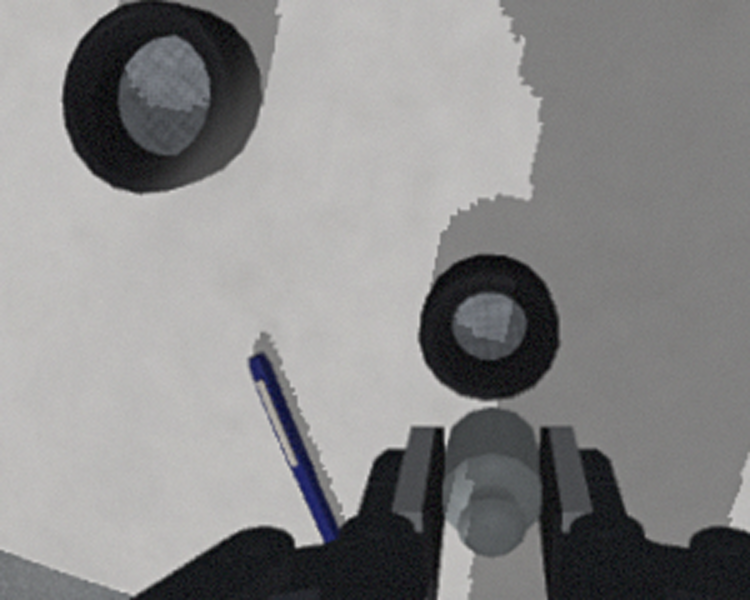

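The large ring is at (125,98), the small cup's felt is at (255,189.5), and the held weight's knob is at (257,271).

```bash
python3 - <<'E'
from h import *
c4,c5=load('w4'),load('w5')
print('felt',tri([(c4,294.7,153.7),(c5,255.1,189.5)]),'outer',tri([(c4,295.4,154.6),(c5,255.3,190.6)]),'large outer',tri([(c4,186.8,75.4),(c5,122.6,97.1)]))
p,R,o=tooltf();w=onz(c5,257.2,270.8,p[2]-16.3+35);print('held',w,'tcp',p)
go([430.0,192.7,111])
E
```

```text
felt (array([429.09928311, 192.65122872,   9.77155869]), np.float64(0.013982484571657919)) outer (array([428.84101966, 192.28427511,  12.29593207]), np.float64(0.1743578572938028)) large outer (array([485.955481  , 318.06497104,  17.74451455]), np.float64(0.17410972424512788))
held [425.80208517 190.45826188 129.82955286] tcp [428.03597989 191.26666029 111.12955286]
t 7.03 p [428.  191.3 111.1] shift [-0.0022  0.0001 -0.001 ] R [[-0.976, 0.002, 0.219], [-0.219, 0.001, -0.976], [-0.002, -1.0, -0.0]] open 0.24 F [-0.   0.1 -1.2]
```

Emit:
send_rows(
  moves=[
    [[-0.003, 0.02, -0.001, 0], [0, 0.03, 0, 0], [0, 0.015, 0, 0], [0, 0.006, 0, 0], [0, 0.004, 0, 0], [0, 0.003, 0, 0], [0, 0.002, 0, 0], [0, 0.002, 0, 0], [0, 0, 0, 0]],
  ],
)

```text
t: 8.15
position: [430.2, 192.8, 28.3]
tool_rot: [-0.233, 2.105, -2.105]
ft_force: [-0.2, 0.2, -0.5]
opening: 0.238
```

Emit:
send_rows(
  moves=[
    [[0, 0.002, 0, 0], [0, 0.002, 0, 0], [0, 0.001, 0, 0], [0, 0, 0, 0]],
  ],
)

```text
t: 8.65
position: [430.3, 192.9, 24.2]
tool_rot: [-0.233, 2.105, -2.104]
ft_force: [-1.1, 0.1, 7.8]
opening: 0.234
```

Emit:
send_rows(
  moves=[
    [[0, 0, 0, 0], [0, 0, 0, 0], [0, 0, 0, 0], [0, 0, 0, 0], [0, 0, 0, 0], [0, -0.005, 0, 0], [0, -0.02, 0, 0], [0, -0.04, 0, 0], [0, -0.04, 0, 0], [0, -0.03, 0, 0], [0, -0.02, 0, 0], [0, 0, 0, 0], [0, 0, 0, 0]],
  ],
  fingers=45,
)

```text
t: 10.28
position: [429.5, 192.6, 177.5]
tool_rot: [-0.235, 2.105, -2.106]
ft_force: [-1.3, -0.5, 0.1]
opening: 0.449
```

```bash
python3 - <<'E'
from h import *
go([560,-265,180]);c,im=shot('w6')
cv2.imwrite('pics/w6c.png',cv2.resize(im[0:260,130:420],None,fx=2.5,fy=2.5,interpolation=2)[:600])
for X,z in (([480,311,32],32),([429,192.5,23],23),([603,207,26],26)):
    print(proj(c,X))
    for q in cup(c,im,X,z,50):print(q)
E
```

```text
t 10.28 p [429.5 192.6 177.5] shift [-0.0271 -0.0024  0.4751] R [[-0.976, -0.001, 0.219], [-0.219, -0.001, -0.976], [0.002, -1.0, 0.0]] open 0.449 F [-1.3 -0.5  0.1]
(np.float64(151.1464982970043), np.float64(104.98230295053764))
('outer', array([150.8,  98.5]), array([59.7, 62.8]), array([486.4, 312.5,  32. ]))
(np.float64(256.497821086787), np.float64(175.47703683493614))
('outer', array([256.7, 173. ]), array([43.5, 45.4]), array([431.6, 192.9,  23. ]))
('hole', array([256.2, 175.6]), array([26. , 29.4]), array([424.9, 191.8,   8. ]))
(np.float64(281.0754574418139), np.float64(6.008790819754864))
('outer', array([275.5,   4.9]), array([ 62.9, 113.2]), array([602.8, 212.5,  26. ]))
('hole', array([296.4,  23.6]), array([27.4, 32.2]), array([593.6, 187.2,   8. ]))
```

View pics/w6c.png

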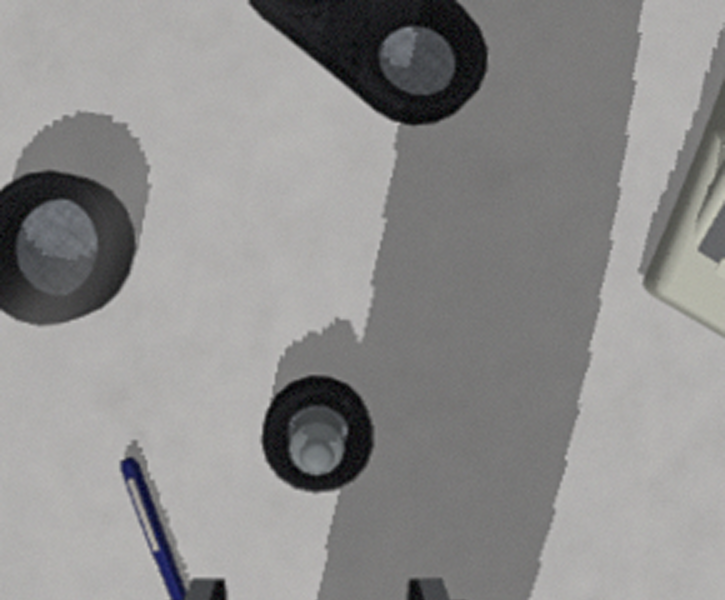

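The 100 g weight stands upright in the small cup (crop (318,445)), and the nearer twin felt is at (296,24). Next I go for the nearer 200 g weight and get the twin holder's angle from the top picture.

Emit:
send_rows(
  moves=[
    [[0.003, 0, 0.024, 0], [0.005, 0, 0.048, 0], [0.005, 0, 0.048, 0], [0.005, 0, 0.048, 0], [0.005, 0, 0.048, 0], [0.005, 0, 0.048, 0], [0.005, 0, 0.048, 0], [0.005, 0, 0.048, 0], [0.005, 0, 0.048, 0], [0.005, 0.01, 0.048, 0], [0.003, 0.03, 0.028, 0], [0, 0.03, 0, 0], [0, 0, 0, 0], [0, 0, 0, 0]],
  ],
  fingers=75,
)

```text
t: 12.08
position: [486.8, -290.4, 108.6]
tool_rot: [-0.234, 2.104, -2.105]
ft_force: [-0.1, -0.2, -0.3]
opening: 0.748
```

```bash
python3 - <<'E'
from h import *
go([486,-291,110]);c,im=shot('w7')
print(proj(c,[486,-291,44]),proj(c,[561,-274,44]))
cv2.imwrite('pics/w7c.png',cv2.resize(im[30:270,160:380],None,fx=2.5,fy=2.5,interpolation=2))
t=cal('top');a=cv2.imread('pics/top0.png');m=np.zeros(a.shape[:2],np.uint8);m[140:190,140:200]=(a[140:190,140:200].max(2)<70)
cs,_=cv2.findContours(m,0,1);q=max(cs,key=cv2.contourArea);r=cv2.minAreaRect(q);b=cv2.boxPoints(r);print(r)
P=np.array([onz(t,*x,22) for x in b]);print(P.round(1).tolist(),P.mean(0))
E
```

```text
t 12.07 p [ 486.8 -290.4  108.6] shift [ 0.0009 -0.0014  0.0004] R [[-0.976, 0.0, 0.219], [-0.219, -0.0, -0.976], [-0.0, -1.0, 0.0]] open 0.748 F [-0.1 -0.2 -0.3]
(np.float64(257.21421025141075), np.float64(207.19321098731675)) (np.float64(257.0486662351312), np.float64(101.39198558609726))
((168.2122802734375, 166.11793518066406), (38.17152786254883, 17.09463119506836), 29.05460548400879)
[[613.1, 274.3, 22.0], [659.1, 250.2, 22.0], [601.6, 148.5, 22.0], [556.1, 172.9, 22.0]] [607.45079875 211.48642484  22.        ]
```

View pics/w7c.png

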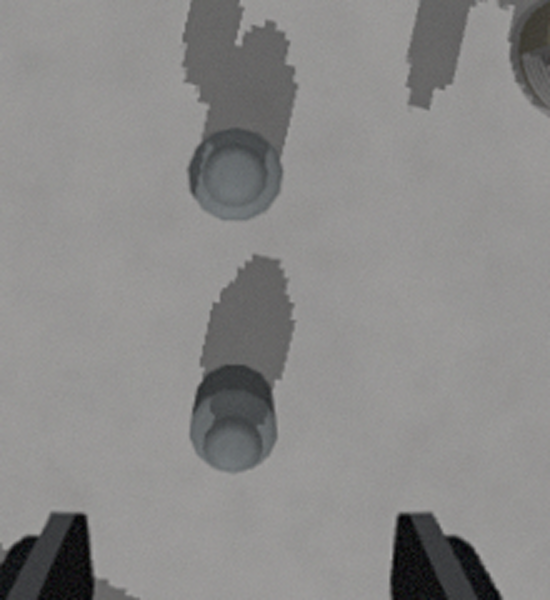

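b's knob is at (253.6,207.6) and a's is at (254,100.8), both within 4 px of the prediction.

```bash
python3 - <<'E'
from h import *
c1,c7=load('w1'),load('w7')
b=(253.6,207.6);a=(254,100.8)
print(onz(c7,*b,44),onz(c7,*a,46),tri([(c1,147,98),(c7,*b)]),tri([(c1,147,29),(c7,*a)]))
p=onz(c7,*b,44);go([p[0],p[1],19])
E
```

```text
[ 485.09741424 -288.45325277   44.        ] [ 560.96354513 -271.8875852    46.        ] (array([ 485.42992917, -289.44541021,   41.33768651]), np.float64(1.4965777329864587)) (array([ 560.95663277, -271.87257149,   35.19047947]), np.float64(0.09859251266746027))
t 12.12 p [ 487.1 -290.5  109.3] shift [ 0.0016  0.0903 -0.0026] R [[-0.976, 0.001, 0.22], [-0.22, -0.001, -0.976], [-0.001, -1.0, 0.001]] open 0.745 F [0.8 0.1 0.7]
```

Emit:
send_rows(
  moves=[
    [[0, 0.03, -0.002, 0], [0, 0.03, 0, 0], [0, 0.02, 0, 0], [0, 0.009, 0, 0], [0, 0, 0, 0], [0, 0, 0, 0]],
  ],
)

```text
t: 12.88
position: [486.8, -289.0, 20.5]
tool_rot: [-0.231, 2.102, -2.105]
ft_force: [-0.1, -0.4, 0.5]
opening: 0.749
```

Emit:
send_rows(
  moves=[
    [[0, 0, 0, 0], [0, 0, 0, 0], [0, 0, 0, 0], [0, 0, 0, 0], [0, 0, 0, 0], [0, 0, 0, 0], [0, 0, 0, 0], [0, 0, 0, 0], [0, 0, 0, 0]],
  ],
  fingers=15,
  force=40,
)

```text
t: 14.0
position: [486.3, -288.7, 20.1]
tool_rot: [-0.232, 2.104, -2.105]
ft_force: [-0.4, 1.0, 5.8]
opening: 0.308
```

Emit:
send_rows(
  moves=[
    [[0, -0.02, 0, 0], [0, -0.05, 0, 0], [0, -0.05, 0, 0], [0, -0.04, 0, 0], [-0.01, 0, -0.02, 0], [-0.019, 0, -0.041, 0], [-0.019, 0, -0.041, 0], [-0.019, 0, -0.041, 0], [-0.019, 0, -0.041, 0], [-0.019, 0, -0.041, 0], [-0.019, 0, -0.041, 0], [-0.019, 0, -0.041, 0], [-0.019, 0, -0.041, 0], [-0.019, 0, -0.041, 0], [-0.01, 0, -0.02, -0.1], [0, 0, 0, -0.18], [0, 0, 0, -0.18], [0, 0, 0, -0.18], [0, 0, 0, -0.18], [0, 0, 0, -0.02]],
  ],
)

```text
t: 16.5
position: [582.4, 152.2, 178.5]
tool_rot: [-0.924, 1.576, -1.575]
ft_force: [1.4, -0.5, -2.8]
opening: 0.303
```

Emit:
send_rows(
  moves=[
    [[0, 0, 0, 0], [0, 0, 0, 0]],
  ],
)

```text
t: 16.75
position: [582.7, 152.3, 179.1]
tool_rot: [-0.923, 1.575, -1.575]
ft_force: [0.2, -0.3, -1.6]
opening: 0.312
```

```bash
python3 - <<'E'
from h import *
go([593,187,110]);c,im=shot('w8')
for X in ([593.6,187.2,26],[624,241,26]):
    print(proj(c,X))
    for q in cup(c,im,X,26,40):print(q)
E
```

```text
t 16.75 p [582.7 152.3 179.1] shift [-0.0353  0.0691 -0.008 ] R [[-0.489, -0.0, 0.872], [-0.872, -0.0, -0.489], [0.0, -1.0, -0.0]] open 0.312 F [ 0.2 -0.3 -1.6]
(np.float64(248.04160701081793), np.float64(140.5969097146035))
('outer', array([248.2, 131.3]), array([58.9, 67.2]), array([598.4, 195.3,  26. ]))
('hole', array([248.3, 138.1]), array([31.2, 31.7]), array([593.4, 187.4,   8. ]))
(np.float64(247.97587721591032), np.float64(78.557654995428))
('outer', array([247.4,  87.1]), array([60.5, 65.7]), array([619.3, 233.9,  26. ]))
('hole', array([248.1,  79.6]), array([32.2, 33.2]), array([623.7, 241.2,   8. ]))
```

View pics/w8.png

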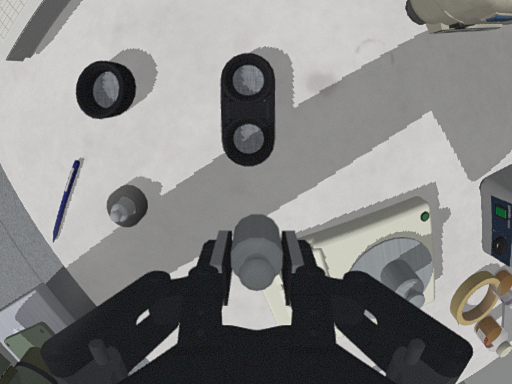

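The twin felts are at (248,80) and (248,138), the 200 g weight is held upright, the 100 g is in its cup, and the 500 g on the pan shows at (408,285). The felt centres come out 61.7 mm apart, against 62 in the text.

```bash
python3 - <<'E'
from h import *
c=load('w8');p,R,o=tooltf()
im=cv2.imread('pics/w8.png');
w=onz(c,257.5,268.5,p[2]-20.1+44);print('held rel tcp, tool',R.T@(w-p))
go([623.7,241.2,110])
E
```

```text
held rel tcp, tool [ -2.20443359 -23.90045567   1.21870318]
t 16.8 p [582.8 152.3 179.2] shift [-0.0976  0.0692 -0.0078] R [[-0.489, -0.0, 0.872], [-0.872, -0.0, -0.489], [0.0, -1.0, -0.0]] open 0.308 F [-0.2 -1.  -2. ]
```

Emit:
send_rows(
  moves=[
    [[-0.032, 0, -0.003, 0], [-0.032, 0.02, -0.003, 0], [-0.032, 0.04, -0.002, 0], [0, 0.04, 0, 0], [0, 0.025, 0, 0], [0, 0.01, 0, 0], [0, 0.005, 0, 0], [0, 0.003, 0, 0], [0, 0.002, 0, 0], [0, 0, 0, 0]],
  ],
)

```text
t: 18.05
position: [624.0, 240.8, 37.4]
tool_rot: [-0.918, 1.573, -1.573]
ft_force: [-1.3, 1.9, 6.8]
opening: 0.308
```

Emit:
send_rows(
  moves=[
    [[0, 0.002, 0, 0], [0, 0.002, 0, 0], [0, 0.002, 0, 0], [0, 0, 0, 0]],
  ],
)

```text
t: 18.55
position: [623.4, 240.8, 28.6]
tool_rot: [-0.92, 1.574, -1.573]
ft_force: [1.6, 4.6, 1.0]
opening: 0.305
```

Emit:
send_rows(
  moves=[
    [[0, 0.001, 0, 0], [0, 0, 0, 0], [0, 0, 0, 0]],
  ],
)

```text
t: 18.92
position: [623.6, 240.9, 28.2]
tool_rot: [-0.92, 1.574, -1.573]
ft_force: [0.1, 4.7, 3.2]
opening: 0.308
```

Emit:
send_rows(
  moves=[
    [[0, 0, 0, 0], [0, 0, 0, 0], [0, 0, 0, 0], [0, 0, 0, 0], [0, 0, 0, 0], [0, -0.005, 0, 0], [0, -0.02, 0, 0], [0, -0.04, 0, 0], [0, -0.04, 0, 0], [0, -0.03, 0, 0], [0.02, -0.02, 0, 0], [0.04, 0, 0, 0], [0.03, 0, 0, 0], [0.01, 0, 0, 0], [0, 0, 0, 0]],
  ],
  fingers=50,
)

```text
t: 20.8
position: [573.6, 152.2, 182.4]
tool_rot: [-0.922, 1.575, -1.575]
ft_force: [1.4, -0.5, -0.5]
opening: 0.498
```

```bash
python3 - <<'E'
from h import *
go([561,-273,120]);c,im=shot('w9')
print(proj(c,[623.7,241.2,56]),proj(c,[593.4,187.4,8]))
cv2.imwrite('pics/w9c.png',cv2.resize(im[0:240,130:370],None,fx=2.5,fy=2.5,interpolation=2))
for q in cup(c,im,[593.4,187.4,26],26,40):print(q)
E
```

```text
t 20.8 p [573.6 152.2 182.4] shift [0.377  0.0623 0.197 ] R [[-0.489, -0.0, 0.872], [-0.872, 0.0, -0.489], [-0.0, -1.0, -0.0]] open 0.498 F [ 1.4 -0.5 -0.5]
(np.float64(255.6893345047567), np.float64(71.59283415162045)) (np.float64(255.7304388208867), np.float64(133.56663963362976))
('outer', array([255.6, 126.1]), array([58.4, 67. ]), array([598.1, 195.9,  26. ]))
('hole', array([255.8, 133.2]), array([31.1, 31.6]), array([593.6, 187.7,   8. ]))
```

View pics/w9c.png

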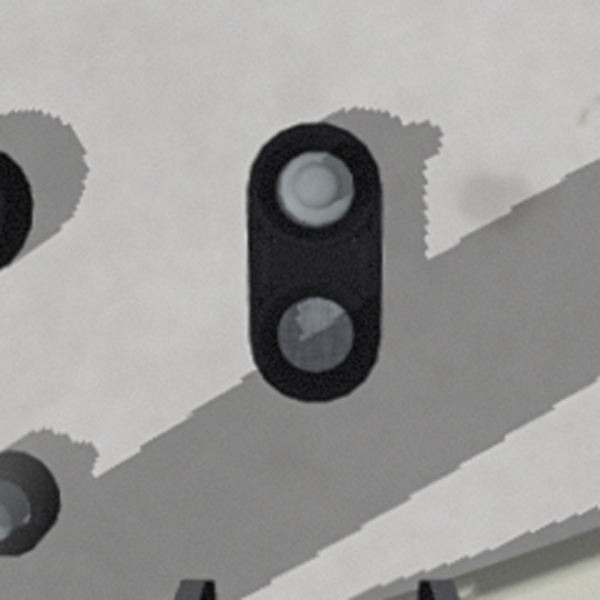

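The first 200 g weight sits upright in the far twin cup, with its knob at (257,73) against a prediction of (256,72). Now the other one, keeping the same yaw.

Emit:
send_rows(
  moves=[
    [[0.02, 0, 0.01, 0], [0.037, 0, 0.02, 0], [0.037, 0, 0.02, 0], [0.037, 0, 0.02, 0], [0.037, 0, 0.02, 0], [0.037, 0, 0.02, 0], [0.037, 0, 0.02, 0], [0.037, 0, 0.02, 0], [0.037, 0, 0.02, 0], [0.037, 0, 0.019, 0], [0.02, 0, 0.01, 0], [0, 0.02, 0, 0], [0, 0.03, 0, 0], [0, 0.02, 0, 0], [0, 0, 0, 0], [0, 0, 0, 0]],
  ],
  fingers=75,
)

```text
t: 22.85
position: [566.1, -270.0, 113.2]
tool_rot: [-0.923, 1.572, -1.575]
ft_force: [-0.7, 0.2, -0.2]
opening: 0.747
```

```bash
python3 - <<'E'
from h import *
go([561,-272,20]);c,im=shot('w10')
u,v=proj(c,[561,-272,46]);print(u,v)
g=cv2.cvtColor(im,6);hsv=cv2.cvtColor(im,cv2.COLOR_BGR2HSV)
# steel is bluish against the bench
d=im[:,:,0].astype(int)-im[:,:,2];m=(d>8).astype(np.uint8);m[:int(v)-50]=0;m[int(v)+50:]=0;m[:,:int(u)-45]=0;m[:,int(u)+45:]=0
m=cv2.morphologyEx(m,cv2.MORPH_OPEN,np.ones((3,3)))
n,_,st,ce=cv2.connectedComponentsWithStats(m);print(st.tolist(),ce.round(1).tolist())
x,y=int(u),int(v);cv2.imwrite('pics/w10c.png',cv2.resize(im[max(0,y-70):y+80,x-90:x+90],None,fx=3,fy=3,interpolation=2))
E
```

```text
t 22.85 p [ 566.1 -270.   113.2] shift [ 0.0042  0.0932 -0.0036] R [[-0.488, 0.001, 0.873], [-0.873, -0.001, -0.488], [-0.0, -1.0, 0.001]] open 0.747 F [-0.7  0.2 -0.2]
250.673990719377 209.903289350352
[[0, 0, 512, 384, 196608]] [[255.5, 191.5]]
```

View pics/w10c.png

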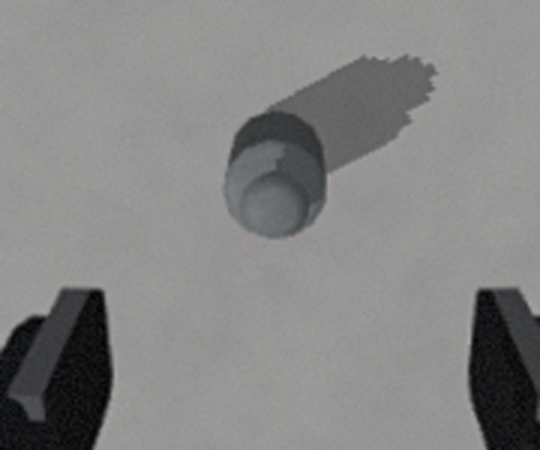

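a's knob is at (252,208) against a prediction of (250.7,209.9), so the position holds.

Emit:
send_rows(
  moves=[
    [[0.003, 0.03, -0.003, 0], [0, 0.03, 0, 0], [0, 0.024, 0, 0], [0, 0.009, 0, 0], [0, 0, 0, 0], [0, 0, 0, 0]],
  ],
)

```text
t: 23.65
position: [562.3, -271.6, 20.7]
tool_rot: [-0.922, 1.572, -1.576]
ft_force: [-0.9, 0.6, 0.3]
opening: 0.75
```

Emit:
send_rows(
  moves=[
    [[0, 0, 0, 0], [0, 0, 0, 0], [0, 0, 0, 0], [0, 0, 0, 0], [0, 0, 0, 0], [0, 0, 0, 0], [0, 0, 0, 0], [0, 0, 0, 0], [0, 0, 0, 0]],
  ],
  fingers=15,
)

```text
t: 24.78
position: [561.7, -271.3, 20.2]
tool_rot: [-0.923, 1.573, -1.575]
ft_force: [-0.8, 0.7, 5.3]
opening: 0.307
```

Emit:
send_rows(
  moves=[
    [[0, -0.02, 0, 0], [0, -0.05, 0, 0], [0, -0.05, 0, 0], [0, -0.04, 0, 0], [-0.02, 0, -0.01, 0], [-0.038, 0, -0.018, 0], [-0.038, 0, -0.018, 0], [-0.038, 0, -0.018, 0], [-0.038, 0, -0.018, 0], [-0.038, 0, -0.018, 0], [-0.038, 0, -0.018, 0], [-0.038, 0, -0.018, 0], [-0.038, 0, -0.018, 0], [-0.038, 0, -0.018, 0], [-0.038, 0, -0.018, 0], [-0.016, 0, -0.006, 0], [0, 0, 0, 0], [0, 0, 0, 0]],
  ],
)

```text
t: 27.02
position: [592.8, 186.5, 178.5]
tool_rot: [-0.925, 1.575, -1.575]
ft_force: [-1.1, 0.4, -2.9]
opening: 0.306
```

```bash
python3 - <<'E'
from h import *
go([593.5,187.4,28.2]);c,im=shot('w11')
for q in cup(c,im,[593.4,187.4,8],26,30):print(q)
E
```

```text
t 27.02 p [592.8 186.5 178.5] shift [-0.0014  0.1503  0.0003] R [[-0.489, -0.002, 0.872], [-0.872, -0.001, -0.489], [0.002, -1.0, -0.001]] open 0.306 F [-1.1  0.4 -2.9]
('outer', array([255.5, 167.6]), array([54.3, 58.8]), array([596.4, 193.6,  26. ]))
('hole', array([255.8, 170.4]), array([29.1, 30.8]), array([593. , 186.9,   8. ]))
```

Another felt reading gives (593.0,186.9), in agreement. Lowering.

Emit:
send_rows(
  moves=[
    [[-0.001, 0.03, 0, 0], [0, 0.04, 0, 0], [0, 0.04, 0, 0], [0, 0.02, 0, 0], [0, 0.006, 0, 0], [0, 0.004, 0, 0], [0, 0.003, 0, 0], [0, 0.002, 0, 0], [0, 0, 0, 0], [0, 0, 0, 0]],
  ],
)

```text
t: 28.32
position: [594.0, 188.6, 34.6]
tool_rot: [-0.923, 1.574, -1.574]
ft_force: [0.6, 0.3, -1.8]
opening: 0.308
```

Emit:
send_rows(
  moves=[
    [[0, 0.002, 0, 0], [0, 0.002, 0, 0], [0, 0.001, 0, 0], [0, 0.001, 0, 0], [0, 0, 0, 0], [0, 0, 0, 0]],
  ],
)

```text
t: 29.08
position: [593.9, 188.5, 28.2]
tool_rot: [-0.923, 1.574, -1.574]
ft_force: [-0.1, 0.7, -1.5]
opening: 0.306
```

Emit:
send_rows(
  moves=[
    [[0, 0.001, 0, 0], [0, 0, 0, 0], [0, 0, 0, 0]],
  ],
)

```text
t: 29.45
position: [593.9, 188.5, 28.2]
tool_rot: [-0.923, 1.574, -1.574]
ft_force: [-2.4, -0.3, 5.7]
opening: 0.307
```

Emit:
send_rows(
  moves=[
    [[0, 0, 0, 0], [0, 0, 0, 0], [0, 0, 0, 0], [0, 0, 0, 0], [0, 0, 0, 0], [0, -0.005, 0, 0], [0, -0.02, 0, 0], [0, -0.04, 0, 0], [0, -0.04, 0, 0], [0, -0.04, 0, 0], [0, -0.03, 0, 0], [0, 0, 0, 0], [0, 0, 0, 0]],
  ],
  fingers=50,
)

```text
t: 31.08
position: [593.2, 188.3, 201.3]
tool_rot: [-0.925, 1.575, -1.574]
ft_force: [0.6, 1.0, 0.2]
opening: 0.501
```

```bash
python3 - <<'E'
from h import *
c,im=shot('w12');go([640,-30,190])
t,s,w8=cal('top'),cal('side'),load('w8')
print(proj(c,[593.5,187.4,56]),proj(c,[623.7,241.2,56]),proj(c,[485,317,8]))
for q in cup(c,im,[485,317,20],32,40):print(q)
a=cv2.imread('pics/top0.png');
# pan centre and 500: w8 knob top estimate
print(onz(w8,408,290,107),tri([(t,247,139),(w8,408,290)]))
cv2.imwrite('pics/t1.png',get_image('top')[:,:,::-1])
E
```

```text
t 31.12 p [593.  188.2 200.7] shift [0.1675 0.0108 0.1476] R [[-0.488, -0.003, 0.873], [-0.873, -0.001, -0.488], [0.002, -1.0, -0.002]] open 0.498 F [-0.7 -0.2  0.3]
(np.float64(256.5610982094663), np.float64(177.68813442978757)) (np.float64(256.64075736066775), np.float64(115.6373340648997)) (np.float64(124.34517208373535), np.float64(119.45574507347852))
('outer', array([120.4, 117.7]), array([48.8, 56.6]), array([492.5, 317. ,  32. ]))
[667.71668139  -2.73443426 107.        ] (array([674.10226709, -27.5534052 ,  83.52303681]), np.float64(1.2807524648741277))
```

Emit:
send_rows(
  moves=[
    [[0.015, 0, 0.017, 0], [0.026, 0, 0.031, 0], [0.026, 0, 0.031, 0], [0.026, 0, 0.031, 0], [0.026, 0, 0.031, 0], [0.019, 0, 0.022, 0], [0.009, 0, 0.01, 0], [0, 0, 0, 0], [0, 0, 0, 0]],
  ],
  fingers=85,
)

```text
t: 32.3
position: [672.7, -23.4, 202.2]
tool_rot: [-0.924, 1.574, -1.573]
ft_force: [0.5, 0.9, -0.2]
opening: 0.854
```

```bash
python3 - <<'E'
from h import *
c,im=shot('w13');go([676,-24,75]);print(proj(c,[676,-24,106]),proj(c,[676,-24,48]))
cv2.imwrite('pics/w13c.png',cv2.resize(im[60:300,110:400],None,fx=2.5,fy=2.5,interpolation=2))
E
```

```text
t 32.35 p [672.7 -23.2 202.3] shift [-0.0009  0.1273  0.0033] R [[-0.487, -0.0, 0.873], [-0.873, 0.0, -0.487], [-0.0, -1.0, -0.0]] open 0.85 F [-0.1  0.  -0.6]
(np.float64(259.3392692966164), np.float64(191.34492436167628)) (np.float64(258.8451928916801), np.float64(173.97599758688722))
```

View pics/w13c.png

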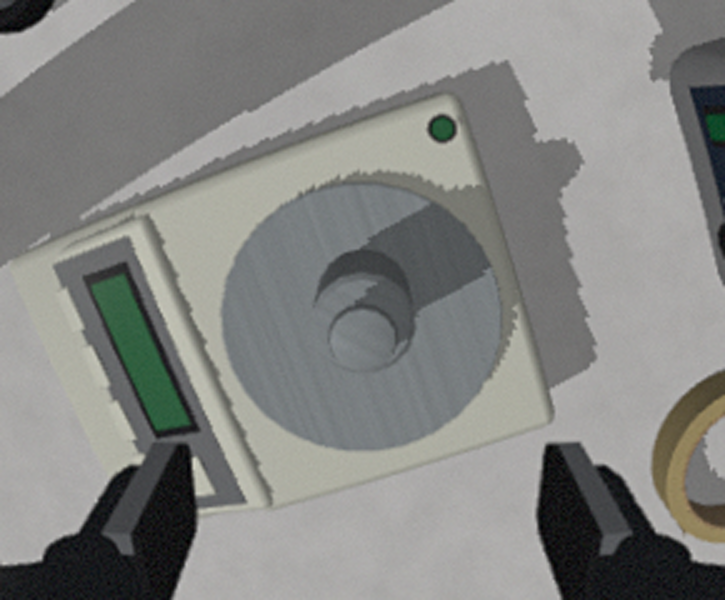

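The 500 g knob is at about (255,195), standing near the middle of the pan, whose centre is at (254,186).

```bash
python3 - <<'E'
from h import *
c=load('w13');s,t,w8=cal('side'),cal('top'),load('w8');k=(255.2,195.2)
print(onz(c,*k,109),onz(c,254.4,186.4,48),tri([(c,*k),(s,291,165)]),tri([(c,*k),(t,246.5,135)]))
p=onz(c,*k,109);go([p[0],p[1],75])
E
```

```text
[671.80096877 -24.40878227 109.        ] [665.48497685 -33.40526194  48.        ] (array([669.99639759, -24.17341524, 106.54512449]), np.float64(1.6843147593755148)) (array([675.65977575, -23.62046372, 121.31240077]), np.float64(3.287564842873944))
t 32.35 p [672.7 -23.2 202.3] shift [ 0.0015  0.1273 -0.0002] R [[-0.487, -0.0, 0.873], [-0.873, 0.0, -0.487], [-0.0, -1.0, -0.0]] open 0.85 F [-0.1  0.  -0.6]
```

Emit:
send_rows(
  moves=[
    [[0.001, 0.03, 0, 0], [0, 0.04, 0, 0], [0, 0.03, 0, 0], [0, 0.02, 0, 0], [0, 0.008, 0, 0], [0, 0, 0, 0], [0, 0, 0, 0]],
  ],
)

```text
t: 33.22
position: [673.3, -24.9, 75.5]
tool_rot: [-0.921, 1.572, -1.575]
ft_force: [-0.5, 0.4, 0.4]
opening: 0.857
```

Emit:
send_rows(
  moves=[
    [[0, 0, 0, 0], [0, 0, 0, 0], [0, 0, 0, 0], [0, 0, 0, 0], [0, 0, 0, 0], [0, 0, 0, 0], [0, 0, 0, 0], [0, 0, 0, 0], [0, 0, 0, 0]],
  ],
  fingers=25,
  force=60,
)

```text
t: 34.35
position: [672.4, -24.9, 75.4]
tool_rot: [-0.923, 1.574, -1.574]
ft_force: [-2.6, 0.0, 6.4]
opening: 0.42
```

Emit:
send_rows(
  moves=[
    [[0, -0.005, 0, 0], [0, -0.02, 0, 0], [0, -0.04, 0, 0], [0, -0.04, 0, 0], [0, -0.02, 0, 0], [-0.01, 0, -0.015, 0], [-0.02, 0, -0.033, 0], [-0.022, 0, -0.035, 0], [-0.022, 0, -0.035, 0], [-0.022, 0, -0.035, 0], [-0.022, 0, -0.035, 0], [-0.022, 0, -0.035, 0], [-0.022, 0, -0.035, 0], [-0.022, 0, -0.035, 0], [-0.022, 0, -0.035, 0], [-0.015, 0, -0.025, 0], [-0.008, 0, -0.012, 0], [0, 0, 0, 0], [0, 0, 0, 0]],
  ],
)

```text
t: 36.72
position: [466.0, 352.0, 198.8]
tool_rot: [-0.924, 1.574, -1.576]
ft_force: [0.5, -0.3, -4.0]
opening: 0.421
```

```bash
python3 - <<'E'
from h import *
c,im=shot('w14');go([485,317,110])
for q in cup(c,im,[485,317,15],32,50):print(q)
cv2.imwrite('pics/w14c.png',cv2.resize(im[100:320,120:400],None,fx=2.7,fy=2.7,interpolation=2))
E
```

```text
t 36.77 p [466.2 351.9 198.9] shift [0.0212 0.089  0.0334] R [[-0.489, -0.0, 0.872], [-0.872, -0.001, -0.489], [0.001, -1.0, 0.0]] open 0.418 F [ 0.4  0.2 -4.5]
('outer', array([285.1, 185.3]), array([55.5, 58.4]), array([486.5, 323.2,  32. ]))
('hole', array([284.8, 184.2]), array([32.4, 37.6]), array([485.4, 317.1,   8. ]))
```

View pics/w14c.png

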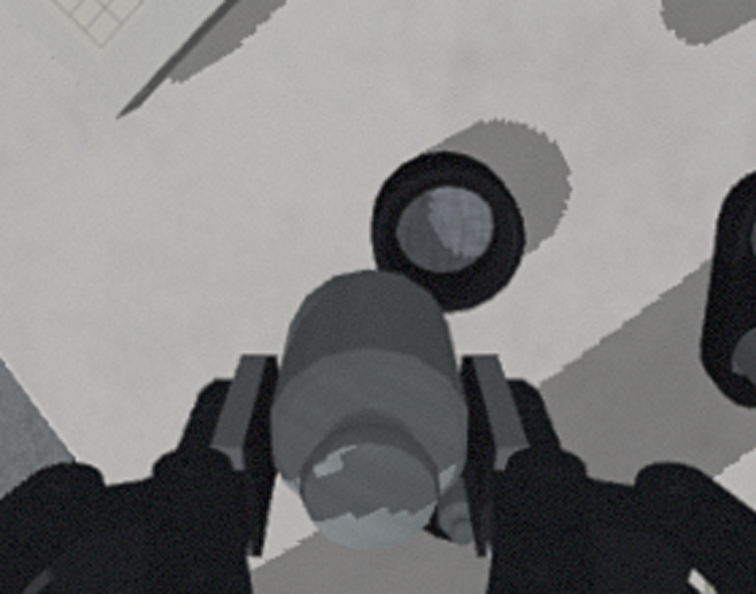

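The 500 g weight is held straight, and the large felt is at (285,184), which puts it at (485,317). Centring over it and re-measuring.

Emit:
send_rows(
  moves=[
    [[0.01, 0, 0.016, 0], [0.011, 0, 0.017, 0], [0, 0, 0, 0], [0, 0, 0, 0], [0, 0, 0, 0]],
  ],
)

```text
t: 37.4
position: [484.4, 318.6, 199.3]
tool_rot: [-0.923, 1.574, -1.574]
ft_force: [0.6, -0.2, -5.5]
opening: 0.418
```

```bash
python3 - <<'E'
from h import *
c,im=shot('w15');c14=load('w14')
for q in cup(c,im,[485,317,15],32,45):
    print(q)
    if q[0]=='hole':print(tri([(c,*q[1]),(c14,284.8,184.2)]))
p,R,o=tooltf();k=(120+370/2.7,100+503/2.7)
w=onz(c14,*k,198.9-27+61);print('held knob in tool frame',R.T@(w-np.array([466.2,351.9,198.9])))
go([485.4,317.2,35])
E
```

```text
('outer', array([256.7, 168.7]), array([56.5, 58.8]), array([487. , 321.1,  32. ]))
('hole', array([256.9, 167.1]), array([34.7, 38.2]), array([485.3, 317.6,   8. ]))
(array([485.77119999, 318.50263961,  12.52882607]), np.float64(0.0785654013079321))
held knob in tool frame [  0.65085999 -34.00010058   0.82304174]
t 37.45 p [484.3 318.7 199.3] shift [0.0008 0.1643 0.0017] R [[-0.488, -0.0, 0.873], [-0.873, 0.0, -0.488], [-0.0, -1.0, -0.0]] open 0.416 F [ 0.8  0.1 -4.7]
```

Emit:
send_rows(
  moves=[
    [[0, 0.03, 0.001, 0], [0, 0.04, 0, 0], [0, 0.04, 0, 0], [0, 0.025, 0, 0], [0, 0.01, 0, 0], [0, 0.005, 0, 0], [0, 0.004, 0, 0], [0, 0.003, 0, 0], [0, 0.002, 0, 0], [0, 0, 0, 0], [0, 0, 0, 0]],
  ],
)

```text
t: 38.83
position: [485.4, 318.0, 40.5]
tool_rot: [-0.923, 1.574, -1.574]
ft_force: [0.1, -0.2, -4.8]
opening: 0.417
```

Emit:
send_rows(
  moves=[
    [[0, 0.002, 0, 0], [0, 0.001, 0, 0], [0, 0.001, 0, 0], [0, 0, 0, 0], [0, 0, 0, 0]],
  ],
)

```text
t: 39.45
position: [485.3, 318.0, 36.3]
tool_rot: [-0.923, 1.574, -1.574]
ft_force: [-0.1, 1.0, -5.5]
opening: 0.416
```

Emit:
send_rows(
  moves=[
    [[0, 0.001, 0, 0], [0, 0.001, 0, 0], [0, 0, 0, 0], [0, 0, 0, 0]],
  ],
)

```text
t: 39.95
position: [485.4, 318.1, 35.3]
tool_rot: [-0.922, 1.574, -1.574]
ft_force: [-2.7, -1.1, 5.9]
opening: 0.419
```

Touchdown: the force turned upward at the expected height. Releasing, with the opening kept moderate.

Emit:
send_rows(
  moves=[
    [[0, 0, 0, 0], [0, 0, 0, 0], [0, 0, 0, 0], [0, 0, 0, 0], [0, 0, 0, 0], [0, -0.005, 0, 0], [0, -0.02, 0, 0], [0, -0.04, 0, 0], [0, -0.04, 0, 0], [0, -0.04, 0, 0], [0.02, -0.04, 0, 0], [0.05, 0, 0.02, 0], [0.03, 0, 0.03, 0], [0, 0, 0, 0], [0, 0, 0, 0]],
  ],
  fingers=62,
)

```text
t: 41.82
position: [480.1, 206.7, 219.5]
tool_rot: [-0.922, 1.575, -1.574]
ft_force: [-0.0, -0.8, -0.1]
opening: 0.621
```

```bash
python3 - <<'E'
from h import *
c,im=shot('w16');go([485,318,200])
for n,X in (('500',[485.4,317.6,70]),('b',[623.7,241.2,55]),('a',[593.5,187.4,55]),('100',[429,192.5,46])): print(n,np.round(proj(c,X),1))
v=im[0:300,0:400];cv2.imwrite('pics/w16c.png',cv2.resize(v,None,fx=2,fy=2,interpolation=2))
a,b=cv2.imread('pics/top0.png').astype(int),get_image('top')[:,:,::-1].astype(int)
d=np.abs(a-b).max(2)
for n,(u,w) in (('bottle',(364,157)),('timer',(297,238))): print(n,'changed px',(d[w-20:w+20,u-20:u+20]>40).sum())
E
```

```text
t 41.88 p [480.1 207.1 219.4] shift [-0.0992  0.0194 -0.0498] R [[-0.488, 0.0, 0.873], [-0.873, 0.0, -0.488], [-0.0, -1.0, -0.0]] open 0.622 F [-1.   0.4  0.7]
500 [204.4  77.8]
b [359.1  81.2]
a [356.7 138.5]
100 [222.5 202.8]
bottle changed px 881
timer changed px 1
```

View pics/w16c.png

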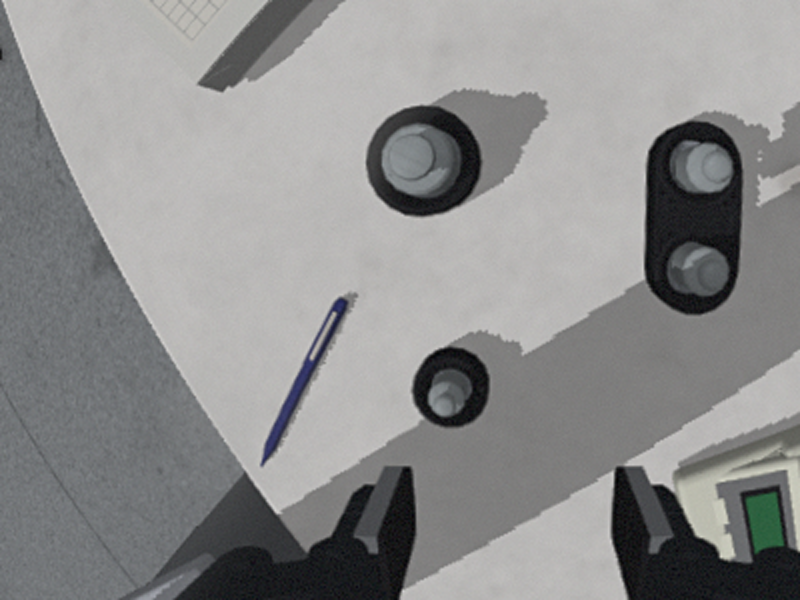

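All four weights stand in their cups. The knobs are at (205,78), (357,82), (354,136) and (223,200), within about 4 px of the fully-home predictions. Many pixels changed around the bottle, probably because the arm's shadow moved, so I'm checking its cap position before handing in.

```bash
python3 - <<'E'
from h import *
for n,(u,v) in (('top',(364,157)),('side',(358,245))):
    for im in (cv2.imread(f'pics/{n}0.png'),get_image(n)[:,:,::-1].copy()):
        h=cv2.cvtColor(im,cv2.COLOR_BGR2HSV);m=((h[:,:,0]>95)&(h[:,:,0]<125)&(h[:,:,1]>90)).astype(np.uint8)
        k=np.zeros_like(m);k[v-25:v+25,u-25:u+25]=1;ys,xs=np.nonzero(m&k);print(n,len(xs),xs.mean().round(1),ys.mean().round(1))
E
```

```text
top 72 366.5 153.2
top 75 366.5 153.4
side 142 358.1 240.6
side 141 358.0 240.5
```

The bottle hasn't moved, so I'm handing in.

```bash
python3 -c "
from station import arm
print(arm.sign_off())"
```

```text
the job is handed in; nothing more can be done
None
```

I put all four weights back in their holders and handed the job in at about 42 s. The 100 g went in the narrow cup, the two 200 g in the twin holder, and the 500 g from the pan into the wide cup. Each one was lowered until the wrist force showed it touching the felt at the expected height, and only then released. The sign-off gives no verdict.

**Weights:** the last wrist picture shows all four upright, with their knobs within about 4 px of where a fully home weight should appear. The gripper was clear of everything.

**Bystanders:** the timer's part of the top view was unchanged. Around the bottle 881 pixels had changed, most likely the arm's shadow moving. Its cap was in the same place to 0.2 px in both the top and side views.

**Checks that were off:**
- **Felt heights:** my measurements were 2 to 4 mm above the stated 8 mm. The touchdown heights agreed with the stated value.
- **500 g knob height:** one estimate using the top camera disagreed (121 mm). The wrist and side cameras together gave 107 mm, which fits the stated size, so I used that.
- **First 200 g weight:** it pushed on the funnel with about 7 N on the way down, then centred itself.

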